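# Slide the top jade blank onto the drain tray, home against the stop

### The arm

A 6-joint arm with a two-finger parallel gripper is mounted at the origin on the work surface. World frame = base frame: x ahead of the robot, y to its left, z up, the work surface at z = 0. Lengths are in m, angles in rad, forces in N, time in s.
With the tool pointing down it reaches from about 0.425 to 0.925 m from the base axis. Payload 12.5 kg.
Tool frame: the origin (TCP) lies at the very end of the fingers, on their centre line; the grasp point (between the pads) lies 19 mm behind it; z points along the fingers, y is the line along which they close (so a half turn about z gives the same grasp; the last joint's range is limited). The gripper opens to 85 mm and grips with 20 to 120 N. Pads are 22 mm wide; open, the fingers measure 114 mm over their backs; the gripper's body (76 mm by 85 mm) begins 54 mm behind the grasp point. The pads swing forward as they close: fully open they stand 13 mm farther back than shut.
Start: joints at [1.198, 0.491, 1.559, -0, 1.092, -0.106], TCP at [0.165, 0.603, 0.231] pointing down, gripper open.
Joint ranges: [-3.1, 3.1], [-0.84, 2.19], [0.05, 2.79], [-1.13, 4.28], [0.06, 2.93], [-2.69, 2.69]. Speed limits (rad/s): [2.22, 2.22, 2.79, 3.14, 3.14, 3.14].

### API

Orientations are given as a unit quaternion [x, y, z, w].
In Python, from bench import r gives the robot as it stands.
- The arm moves only by the tool move_arm, never from a script. Its argument "moves" is a list that holds one entry, the list of rows, each a list of 7 numbers: the finger opening in cm, from 0 to 8.54, then the shift along the tool's x, y, z in cm, then the turn, a rotation vector about the tool's x, y, z in rad. In form: [[[grip, dx, dy, dz, wx, wy, wz], ...]]. A call has 1 to 5 rows; each row shifts and turns the commanded pose from where the row before left it, along the tool's axes as they then stand; what a row does not reach is not made up. A row lasts 1/8 s, in which the tool goes at most 62.5 mm and 10.7 degrees, less where a joint would pass 70% of its speed; a pose out of reach is approached as far as the arm can. A call is refused whole if a number of a shift passes 6.25 or a number of a turn 0.188, either way. A call with a gripper value outside its range is refused whole. The fingers move at their own pace and stop on an object; "grip_force" is the grip in N (left out, the last holds). Time passes only in rows, so rows that do not move let the fingers close. It gives the time, the measured TCP pose, the force, the opening and the grip force at its end, in the units of the state.
- r.sense(): the state, without advancing time (a new reading comes with each control period).
- r.capture(name): name is "scene" or "top" or "wrist"; returns (picture, depth): 384x512x3 uint8, red, green, blue; 384x512 float32, m along the optical axis (not along the pixel's ray), 0 where there is no reading.
- r.camera_params(name): a dict with "fx", "fy", "cx", "cy" (pixels), "R" (3x3) and "t" (3): a world point X has camera coordinates R X + t; the wrist camera has in their place "mount" (4x4, takes a point from camera to tool coordinates, whose origin is the TCP and whose axes are the flange's). Camera axes: x right, y down, z forward; pixel columns grow to the right and rows downward; lengths in m; the calibration is good to about 2 mm. The wrist camera is an equidistant fisheye: a pixel r from the principal point sees the ray r / f radians off the axis. A picture is of the moment at which its call begins: read the wrist's pose just before it. camera_params takes no time and is no camera call.
- r.hand_in(): hands the job in; it is judged then, once.
The state is a dict: "time_s": time; "joints": joint angles; "qd": joint speeds; "joint_efforts": joint torques, N m; "ee_pos": TCP position; "tcp_rot": TCP orientation; "ft_force": force on the tool from outside, world axes, zero at the start; "moment": the same for the moment, N m; "gripper_width": finger opening in m; "grasp_force": force on a finger pad.
Only numpy, scipy, OpenCV 4.12 (cv2) and the standard library are available. Lean on these libraries where they do the work, as an engineer would, in place of code of your own. Each camera call takes 0.05 s, during which the arm holds its last target. There are 200 camera calls.

### The job

Slide the top green stone blank sideways off its stack onto the steel drain tray, without lifting it off, and push it on until it lies square against the yellow stop bar; the blank chips easily, so bed it there with a steady push of about 10 N (never beyond 25 N) for about a second. Leave it lying there and draw away, with the rest of the green stack, the pale stack and the other things undisturbed.

Things in the scene. Friction and masses are not known exactly. Their poses are not given: they have to be found in the camera images.
- green_top: the top sawn slab of green stone on the green stack, the one to move: blank, 60 mm (own x) by 70 mm (own y) by 10 mm, about 0.13 kg; origin at the centre of its underside, z up. It may lie up to 4 mm and 6 degrees off the stack's centre line; its underside is 35 mm above the table. Polished stone, it slides freely.
- green_mid: the second green blank, 60 mm (own x) by 70 mm (own y) by 10 mm, about 0.13 kg; origin at the centre of its underside, z up. Its top face is 35 mm above the table, so the stack must not be touched below that height.
- green_low: the lowest green blank, 60 mm (own x) by 70 mm (own y) by 10 mm, about 0.13 kg; origin at the centre of its underside, z up. It lies on a dark wooden block 15 mm high, fixed to the table.
- pale_top: the top cream-coloured blank, 60 mm (own x) by 70 mm (own y) by 10 mm, about 0.13 kg; origin at the centre of its underside, z up. The pale stack stands beside the green one (centres 114 mm apart along the tray's x axis; either may be the nearer to the robot), same heights.
- pale_mid: the second cream-coloured blank, 60 mm (own x) by 70 mm (own y) by 10 mm, about 0.13 kg; origin at the centre of its underside, z up.
- pale_low: the lowest cream-coloured blank, 60 mm (own x) by 70 mm (own y) by 10 mm, about 0.13 kg; origin at the centre of its underside, z up.
- tray: fixed steel drain tray, 270 (own x) by 220 mm (own y), flat perforated top 33.5 mm above the table, 1.5 mm below the top blanks' undersides. Origin: centre of its underside, table height, z up. Both stacks stand along its -y side, centred 155 mm from the origin (10 mm gap to the tray); a blank slides onto it along +y. A thin blue hose stands 150 mm high at its far +y rim, 90 to 120 mm from the origin.
- stop: two low rails on the tray carrying a yellow stop bar, 236 mm long (tray x), 12 mm thick, top 50 mm above the table. Origin and axes are the tray's: they do NOT tell where the bar is clamped. The bar's face towards the stacks is parallel to tray x, anywhere from 30 to 42 mm on the +y side of the origin: find it by sight or feel. Clamped, it does not give under the forces allowed.
- bur_case: loose red case of small burs, 85 x 60 mm and 36 mm high, right of the stacks; origin at the centre of its underside.
- jar: loose jar with blue cap, 54 mm across, 55 mm high, beyond the stacks; origin at the centre of its underside.
- handpiece: loose purple cradle with a black rotary handpiece on it, about 160 mm (own x) by 50 mm, 52 mm high, left of the tray; origin at the centre of its underside.
Things that resemble listed ones, but are neither listed nor needed, are in the scene too. What is shaped like the green_top but orange or red is not meant.

How it is judged:
By the outcome, as a careful person would: the job done as asked, in the order asked, and still so for the second after the job is handed in, with the robot touching nothing.
It also fails if it takes over 59 s, if anything falls off the work surface, if the arm or the gripper's body presses on something with over 40 N, if the wrist force passes 120 N, or if a joint passes its speed limit or range.

## Working session

There is one attempt and no reset: what is moved stays moved. The work goes in short steps, Python scripts to look and compute and a tool call to move; the robot and the scene stay as the last step left them, time stands still between calls to the robot, and variables do not carry over. Pictures are saved under pics/ and viewed, at most 10 in all, crops included, and the job is handed in when it is done.

Besides the shell and the picture viewer there is one more tool, called after "Request:" by a JSON object that holds its "op" and its "data". move_arm: Moves the arm, as the interface text tells. Its arguments: {"type":"object","properties":{"moves":{"type":"array"},"grip_force":{"type":"number"}},"required":["moves"]}

```bash
ls; mkdir -p pics
python3 - <<'E'
from bench import r
import cv2,numpy as np
np.set_printoptions(precision=4,suppress=True)
s=r.sense();print(s)
ims=[]
for n in("scene","top"):
    p,d=r.capture(n);np.savez(f"{n}.npz",p=p,d=d);c=r.camera_params(n);print(n,c)
    cv2.imwrite(f"pics/{n}1.png",p[:,:,::-1])
print(r.camera_params("wrist"))
E
```

```text
pics
{'time_s': 0.0, 'joints': array([ 1.1984,  0.4916,  1.5595, -0.    ,  1.0916, -0.1056]), 'qd': array([ 0.0007, -0.0004, -0.0013,  0.0003,  0.0005, -0.0003]), 'joint_efforts': array([  0.0007, -61.8453, -26.1586,  -0.0001,   0.0041,   0.    ]), 'ee_pos': array([0.1647, 0.6027, 0.2307]), 'tcp_rot': array([ 0.133 ,  0.9911, -0.0005, -0.0001]), 'ft_force': array([ 0.3346, -0.1946,  0.2981]), 'moment': array([0.0384, 0.0031, 0.0014]), 'grasp_force': 0.0, 'gripper_width': 0.08568504358942951}
scene {'fx': 386.0192098366015, 'fy': 386.0192098366015, 'cx': 249.3420001255542, 'cy': 193.75600594603668, 'R': array([[-0.5726,  0.8198, -0.0023],
       [ 0.4891,  0.3394, -0.8035],
       [-0.6579, -0.4612, -0.5953]]), 't': array([ 0.3189, -0.244 ,  1.3242])}
top {'fx': 384.19740660950066, 'fy': 384.19740660950066, 'cx': 254.44853872768348, 'cy': 198.0849217143179, 'R': array([[ 0.0068, -0.9994,  0.0334],
       [-0.9921, -0.0109, -0.1247],
       [ 0.125 , -0.0323, -0.9916]]), 't': array([-0.0055,  0.5628,  1.0039])}
{'fx': 297.3186396354542, 'fy': 297.3186396354542, 'cx': 253.77754321620293, 'cy': 186.01567368687097, 'mount': array([[ 0.0013, -0.9496, -0.3134,  0.0802],
       [ 1.    ,  0.0012,  0.0004, -0.0004],
       [-0.    , -0.3134,  0.9496, -0.143 ],
       [ 0.    ,  0.    ,  0.    ,  1.    ]])}
```

View pics/scene1.png

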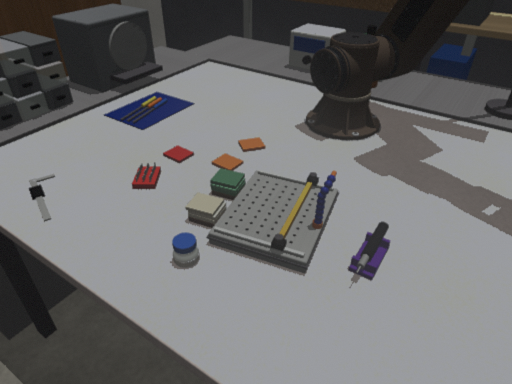

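View pics/top1.png

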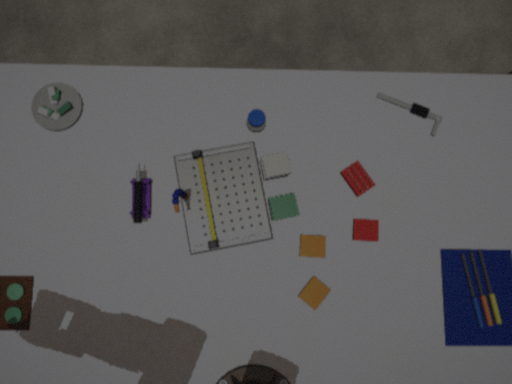

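Look-alikes in the top view are two orange slabs at (313,245) and (314,292), a red slab at (366,229), green chips in the bowl at (55,105) and green discs at (14,290). The pale stack is at (276,166). The target is the green stack at (284,206), beside the tray. The tray is centred near (222,198), with the yellow bar running (200,157) to (211,242).

```bash
cat > h.py <<'E'
from bench import r
import cv2,numpy as np
from scipy.spatial.transform import Rotation as Ro
np.set_printoptions(precision=4,suppress=True)
def rays(n,uv,s=None):
    c=r.camera_params(n);uv=np.atleast_2d(uv).astype(float)
    q=(uv-[c["cx"],c["cy"]])/[c["fx"],c["fy"]]
    if n=="wrist":
        th=np.linalg.norm(q,axis=1,keepdims=True)+1e-12
        d=np.hstack([q/th*np.sin(th),np.cos(th)])
        T=Ro.from_quat(s["tcp_rot"]).as_matrix();M=c["mount"]
        return s["ee_pos"]+T@M[:3,3],(T@M[:3,:3]@d.T).T
    R,t=c["R"],c["t"];return -R.T@t,np.hstack([q,np.ones((len(q),1))])@R
def plane(n,uv,z,s=None):
    o,d=rays(n,uv,s);return (o+d*((z-o[2])/d[:,2])[:,None])[:,:2]
def rect(P):
    (c,(w,h),a)=cv2.minAreaRect((P*1000).astype(np.float32));return np.array(c),(w,h),a
def near(mask,uv):
    n,l,st,ce=cv2.connectedComponentsWithStats(mask.astype(np.uint8))
    k=[i for i in range(1,n) if st[i,4]>40];i=min(k,key=lambda i:np.hypot(*(ce[i]-uv)))
    ys,xs=np.where(l==i);return np.c_[xs,ys]
E
python3 - <<'E'
from h import *
z=np.load("top.npz");p=z["p"];hsv=cv2.cvtColor(p,cv2.COLOR_RGB2HSV)
H,S,V=cv2.split(hsv)
g=near((H>45)&(H<90)&(S>60),(284,206));print("green",len(g),rect(plane("top",g,.045)))
y=near((H>20)&(H<35)&(S>110),(206,200));print("yel",len(y),rect(plane("top",y,.05)))
c=np.array([[176,155],[255,143],[271,239],[190,252]]);print(plane("top",c,.0335)*1000, plane("top",c,.0335).mean(0))
print(plane("top",[[276,162],[284,206]],.045))
s=cv2.resize(p[130:270,160:320],None,fx=4.5,fy=4.2,interpolation=cv2.INTER_CUBIC);cv2.imwrite("pics/c1.png",cv2.convertScaleAbs(s[:,:,::-1],alpha=1.4))
E
```

```text
green 547 (array([540.5972, -76.5458]), (57.498878479003906, 70.40399932861328), 12.621113777160645)
yel 344 (array([559.9482, 127.3595]), (227.0758514404297, 11.19736385345459), 11.615277290344238)
[[679.2192 214.5114]
 [716.2836  -1.002 ]
 [453.1308 -45.6219]
 [417.2895 169.2367]] [0.5665 0.0843]
[[ 0.6611 -0.0581]
 [ 0.5411 -0.0795]]
```

View pics/c1.png

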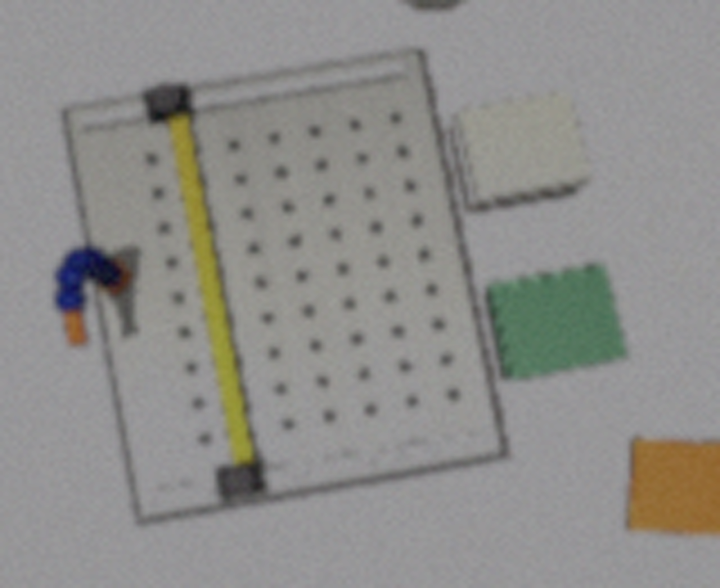

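The crop shows green_top as the serrated-edged green square at crop (557,320), next to the tray edge. The pale stack is above it at crop (522,150), and the orange slab at crop (675,485) is a decoy. I'll push with shut fingers from the stack's -y side, tool y along tray x. First I fly round with the fingers shut.

Request:
{"op": "move_arm", "data": {"moves": [[[0,-4.9,-2.4,0,0,0,0],[0,-4.9,-2.4,0,0,0,0],[0,-4.9,-2.4,0,0,0,0],[0,-4.9,-2.4,0,0,0,0],[0,-4.9,-2.4,0,0,0,0]]]}}

```text
time_s: 0.72
ee_pos: [0.3705, 0.4212, 0.2312]
tcp_rot: [0.133, 0.991, -0.0, -0.0]
ft_force: [0.1, 0.7, -1.4]
gripper_width: 0.0004
grasp_force: 0.0
```

Request:
{"op": "move_arm", "data": {"moves": [[[0,-4.9,-2.4,0,0,0,0],[0,-4.9,-2.4,0,0,0,0],[0,-2.6,-5.1,0,0,0,0],[0,-2.6,-5.1,0,0,0,0],[0,-2.6,-5.1,0,0,0,0]]]}}

```text
time_s: 1.35
ee_pos: [0.4863, 0.1805, 0.2311]
tcp_rot: [0.133, 0.991, -0.0, -0.0]
ft_force: [1.2, -0.0, 0.1]
gripper_width: 0.0001
grasp_force: 0.0
```

Request:
{"op": "move_arm", "data": {"moves": [[[0,-2.6,-5.1,0,0,0,0],[0,-2.6,-5.1,0,0,0,0],[0,-2.6,-5.1,0,0,0,0],[0,-2.6,-5.1,0,0,0,0],[0,-2.6,-5.1,0,0,0,0]]]}}

```text
time_s: 1.98
ee_pos: [0.5444, -0.0999, 0.2312]
tcp_rot: [0.133, 0.991, 0.0, -0.0]
ft_force: [0.9, 0.2, 0.1]
gripper_width: 0.0001
grasp_force: 0.0
```

Request:
{"op": "move_arm", "data": {"moves": [[[0,-2.6,-5.1,0,0,0,0.162],[0,0,0,0,0,0,0.162],[0,0,0,0,0,0,0.162],[0,0,0,0,0,0,0.162],[0,0,0,0,0,0,0.162]]]}}

```text
time_s: 2.6
ee_pos: [0.5559, -0.1541, 0.231]
tcp_rot: [0.515, 0.857, 0.0, -0.0]
ft_force: [0.9, 0.1, -1.0]
gripper_width: -0.0001
grasp_force: 0.0
```

Request:
{"op": "move_arm", "data": {"moves": [[[0,0,0,0,0,0,0.162],[0,0,0,0,0,0,0.162],[0,0,0,0,0,0,0]]]}}

```text
time_s: 2.98
ee_pos: [0.5559, -0.154, 0.231]
tcp_rot: [0.644, 0.765, -0.0, -0.0]
ft_force: [-0.0, 0.5, -0.1]
gripper_width: -0.0002
grasp_force: 0.0
```

Run:
```python
from h import *
s=r.sense();p,d=r.capture("wrist");np.savez("w1.npz",p=p,d=d,pos=s["ee_pos"],rot=s["tcp_rot"])
print(s["joints"],s["ft_force"],Ro.from_quat(s["tcp_rot"]).as_matrix()[:,0])
hsv=cv2.cvtColor(p,cv2.COLOR_RGB2HSV);H,S,V=cv2.split(hsv)
o,q=rays("wrist",[[0,0]],s)
def pix(P):
    c=r.camera_params("wrist");T=np.eye(4);T[:3,:3]=Ro.from_quat(s["tcp_rot"]).as_matrix();T[:3,3]=s["ee_pos"]
    X=np.linalg.inv(T@c["mount"])@np.append(P,1);th=np.arctan2(np.hypot(X[0],X[1]),X[2]);return np.array([c["cx"],c["cy"]])+c["fx"]*th*X[:2]/np.hypot(*X[:2])
u=pix([.5406,-.0765,.045]);v=pix([.56,.127,.05]);print(u,v)
g=near((H>45)&(H<90)&(S>60),u);print("green",len(g),rect(plane("wrist",g,.045,s)))
y=near((H>20)&(H<35)&(S>110),v);P=plane("wrist",y,.05,s);print("yel",len(y),rect(P))
cv2.imwrite("pics/w1.png",cv2.convertScaleAbs(p[:,:,::-1],alpha=1.3))
```

```text
[-0.3848  0.423   1.6797  0.0001  1.0395 -0.5558] [-0.0342  0.5312 -0.1089] [-0.1702  0.9854  0.0004]
[251.9844  92.2466] [299.8584 -68.7301]
green 3592 (array([540.7806, -77.8142]), (63.14470291137695, 70.48432159423828), 12.42574405670166)Traceback (most recent call last):
  File "<stdin>", line 11, in <module>
  File "h.py", line 20, in near
    k=[i for i in range(1,n) if st[i,4]>40];i=min(k,key=lambda i:np.hypot(*(ce[i]-uv)))
                                              ~~~^^^^^^^^^^^^^^^^^^^^^^^^^^^^^^^^^^^^^^
ValueError: min() iterable argument is empty
```

Run:
```python
from h import *
z=np.load("w1.npz");p=z["p"];s={"ee_pos":z["pos"],"tcp_rot":z["rot"]}
cv2.imwrite("pics/w1.png",cv2.convertScaleAbs(p[:,:,::-1],alpha=1.3))
```

```text
(no output)
```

View pics/w1.png

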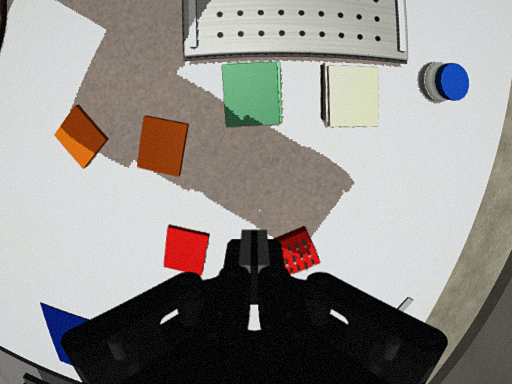

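The view shows the green blank at (252,94), the pale stack at (352,96) and the tray edge along the top at about row 58. The bur case at (300,250) and the red plate at (186,249) are well below the fingers. I'll check the tray angle from its near edge and the push line before descending.

Run:
```python
from h import *
z=np.load("w1.npz");p=z["p"];s={"ee_pos":z["pos"],"tcp_rot":z["rot"]}
g=cv2.cvtColor(p,cv2.COLOR_RGB2GRAY).astype(float)
pts=[]
for u in list(range(200,222,3))+list(range(284,322,3))+list(range(385,402,3)):
    col=g[42:72,u];k=np.argmax(col[:-1]-col[1:]);pts.append((u,42+k))
P=plane("wrist",pts,.0335,s);f=np.polyfit(P[:,0],P[:,1],1);res=P[:,1]-np.polyval(f,P[:,0])
m=abs(res)<.003;f=np.polyfit(P[m,0],P[m,1],1);print(m.sum(),len(m),np.degrees(np.arctan(f[0])),f)
hsv=cv2.cvtColor(p,cv2.COLOR_RGB2HSV);H,S,V=cv2.split(hsv)
gm=near((H>45)&(H<90)&(S>60),(252,94));hu=cv2.convexHull(gm.astype(np.int32))
ap=cv2.approxPolyDP(hu,4,True)[:,0];print(ap);print(plane("wrist",ap,.045,s)*1000)
print("red",plane("wrist",[[186,249],[300,250]],.03,s))
```

```text
25 27 11.267854978090059 [ 0.1992 -0.1362]
[[281 121]
 [226 126]
 [222  65]
 [279  62]]
[[ 577.6323 -102.2602]
 [ 518.5534 -118.2341]
 [ 503.2989  -51.8003]
 [ 563.6114  -38.0863]]
red [[ 0.4866 -0.2914]
 [ 0.6386 -0.2655]]
```

Request:
{"op": "move_arm", "data": {"moves": [[[0,0,0,5,0,0,-0.014],[0,0,0,5,0,0,0],[0,0,0,5,0,0,0],[0,0,0,4.1,0,0,0],[0,0,0,0,0,0,0]]]}}

```text
time_s: 3.65
ee_pos: [0.5548, -0.1535, 0.0379]
tcp_rot: [0.638, 0.77, -0.001, -0.003]
ft_force: [0.3, 0.3, 0.7]
gripper_width: 0.0
grasp_force: 0.0
```

Request:
{"op": "move_arm", "data": {"moves": [[[0,1,0,0,0,0,0],[0,0.5,0,0,0,0,0],[0,0.5,0,0,0,0,0],[0,0,0,0,0,0,0]]]}}

```text
time_s: 4.15
ee_pos: [0.5526, -0.134, 0.041]
tcp_rot: [0.639, 0.769, 0.0, 0.0]
ft_force: [-1.0, -0.0, 0.6]
gripper_width: 0.0001
grasp_force: 0.0
```

Run:
```python
from h import *
s=r.sense();print(s["ee_pos"],s["tcp_rot"],s["ft_force"],s["time_s"]);T=Ro.from_quat(s["tcp_rot"]).as_matrix();print(T)
p,d=r.capture("wrist");np.savez("w2.npz",p=p,d=d,pos=s["ee_pos"],rot=s["tcp_rot"])
cv2.imwrite("pics/w2.png",cv2.convertScaleAbs(p[:,:,::-1],alpha=1.3))
```

```text
[ 0.5526 -0.134   0.041 ] [0.6388 0.7693 0.0002 0.0005] [-1.0489 -0.0051  0.6036] 4.15
[[-0.1838  0.983   0.0011]
 [ 0.983   0.1838 -0.0003]
 [-0.0005  0.001  -1.    ]]
```

View pics/w2.png

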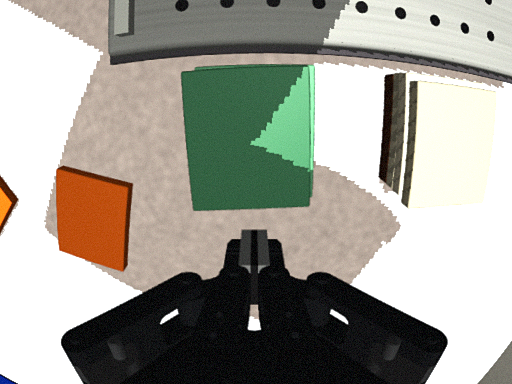

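Fingers are centred behind the blank (tip column 253, blank columns 193 to 308, rear edge at row 208). I'll start the slow push.

Request:
{"op": "move_arm", "data": {"moves": [[[0,0.2,0,0.15,0,0,0],[0,0.3,0,0,0,0,0],[0,0.3,0,0,0,0,0],[0,0.3,0,0,0,0,0],[0,0.3,0,0,0,0,0]]]}}

```text
time_s: 4.82
ee_pos: [0.5498, -0.1204, 0.0388]
tcp_rot: [0.639, 0.769, 0.0, 0.0]
ft_force: [-0.5, -1.1, -1.4]
gripper_width: -0.0002
grasp_force: 0.4
```

Request:
{"op": "move_arm", "data": {"moves": [[[0,0.4,0,0,0,0,0],[0,0.4,0,0,0,0,0],[0,0.4,0,0,0,0,0],[0,0.4,0,0,0,0,0],[0,0.4,0,0,0,0,0]]]}}

```text
time_s: 5.45
ee_pos: [0.5461, -0.1006, 0.0388]
tcp_rot: [0.639, 0.769, 0.0, 0.0]
ft_force: [-0.6, -1.1, 0.6]
gripper_width: -0.0003
grasp_force: 0.4
```

Run:
```python
from h import *
s=r.sense();print(s["ee_pos"],s["ft_force"])
p,d=r.capture("wrist")
cv2.imwrite("pics/w3.png",cv2.convertScaleAbs(p[:,:,::-1],alpha=1.3))
```

```text
[ 0.5461 -0.1006  0.0388] [-0.5626 -1.1018  0.5531]
```

View pics/w3.png

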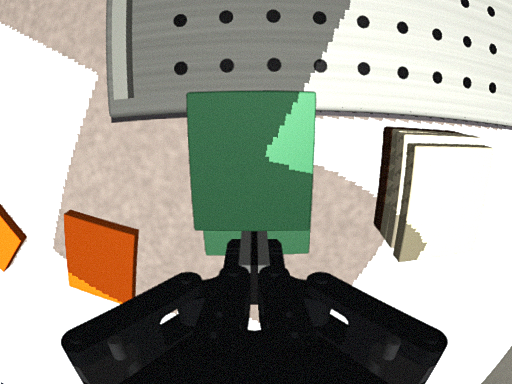

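Only the top blank moves, it is square to the fingers, and its front edge (row 93) is already over the tray. Carrying on.

Request:
{"op": "move_arm", "data": {"moves": [[[0,0.5,0,0,0,0,0],[0,0.5,0,0,0,0,0],[0,0.5,0,0,0,0,0],[0,0.5,0,0,0,0,0],[0,0.5,0,0,0,0,0]]]}}

```text
time_s: 6.12
ee_pos: [0.5416, -0.0761, 0.0389]
tcp_rot: [0.639, 0.769, 0.0, 0.0]
ft_force: [-0.1, -1.7, 1.7]
gripper_width: 0.0006
grasp_force: 1.0
```

Request:
{"op": "move_arm", "data": {"moves": [[[0,0.5,0,0,0,0,0],[0,0.5,0,0,0,0,0],[0,0.5,0,0,0,0,0],[0,0.5,0,0,0,0,0],[0,0.5,0,0,0,0,0]]]}}

```text
time_s: 6.75
ee_pos: [0.5368, -0.0514, 0.0387]
tcp_rot: [0.639, 0.769, -0.0, -0.0]
ft_force: [0.3, -1.3, -0.7]
gripper_width: -0.0001
grasp_force: 0.3
```

Request:
{"op": "move_arm", "data": {"moves": [[[0,0.5,0,0,0,0,0],[0,0.5,0,0,0,0,0],[0,0.5,0,0,0,0,0],[0,0.5,0,0,0,0,0],[0,0.5,0,0,0,0,0]]]}}

```text
time_s: 7.38
ee_pos: [0.5324, -0.0269, 0.0388]
tcp_rot: [0.639, 0.769, 0.0, -0.0]
ft_force: [0.2, -0.9, -0.9]
gripper_width: 0.0002
grasp_force: 0.3
```

Run:
```python
from h import *
s=r.sense();print(s["ee_pos"],s["ft_force"])
p,d=r.capture("wrist");np.savez("w4.npz",p=p,pos=s["ee_pos"],rot=s["tcp_rot"])
cv2.imwrite("pics/w4.png",cv2.convertScaleAbs(p[:,:,::-1],alpha=1.3))
```

```text
[ 0.5324 -0.0269  0.0388] [ 0.2411 -0.8697 -0.9216]
```

View pics/w4.png

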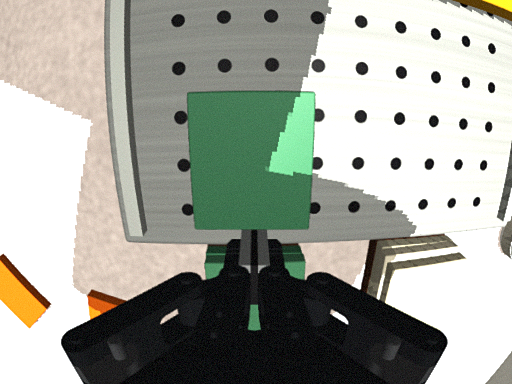

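The blank is now wholly on the tray and square to the fingers, at cols 188 to 315 and rows 93 to 229. Next I get the tray angle from the hole rows and the distance left to the bar.

Run:
```python
from h import *
z=np.load("w4.npz");p=z["p"];s={"ee_pos":z["pos"],"tcp_rot":z["rot"]}
for row in ([(178,20),(224,17),(271,16),(318,17),(361,21),(401,27),(437,34),(466,41),(492,48)],[(178,69),(224,68),(271,68),(318,69),(360,71),(399,75),(434,79),(465,84),(491,89)]):
    P=plane("wrist",row,.0335,s);f=np.polyfit(P[:,0],P[:,1],1);print(np.degrees(np.arctan(f[0])),abs(P[:,1]-np.polyval(f,P[:,0])).max())
for col in ([(178,20),(178,69),(180,117),(184,165),(188,209)],[(361,21),(360,71),(360,116),(358,164),(354,206)]):
    P=plane("wrist",col,.0335,s);f=np.polyfit(P[:,1],P[:,0],1);print(-np.degrees(np.arctan(f[0])))
hsv=cv2.cvtColor(p,cv2.COLOR_RGB2HSV);H,S,V=cv2.split(hsv)
T=Ro.from_quat(s["tcp_rot"]).as_matrix();
g=near((H>45)&(H<90)&(S>60),(250,160));P=plane("wrist",g,.0435,s);print(rect(P));L=(P-s["ee_pos"][:2])@T[:2,0];print("blank range ahead",np.percentile(L,[.5,99.5]))
y=near((H>20)&(H<35)&(S>110),(490,3));print(y.min(0),y.max(0));e=[(u,y[y[:,0]==u][:,1].max()) for u in range(max(470,y[:,0].min()),510,3)]
for zz in (.0335,.05): print("bar ahead",((plane("wrist",e,zz,s)-s["ee_pos"][:2])@T[:2,0]))
```

```text
11.513027285923961 0.00017662705638349374
11.415496322374905 0.0008698008280795533
11.60702650992076
11.740593288380706
(array([522.9086,  17.4965]), (60.746009826660156, 70.0558090209961), 10.70923137664795)
blank range ahead [0.0114 0.0801]
[483   0] [511  11]
bar ahead [0.151  0.1504 0.1527 0.1522 0.1524 0.1526 0.1528 0.153  0.1525]
bar ahead [0.1431 0.1426 0.1446 0.1441 0.1443 0.1445 0.1447 0.1449 0.1444]
```

Request:
{"op": "move_arm", "data": {"moves": [[[0,0.5,0,0,0,0,-0.016],[0,0.5,0,0,0,0,0],[0,0.5,0,0,0,0,0],[0,0.5,0,0,0,0,0],[0,0.5,0,0,0,0,0]]]}}

```text
time_s: 8.05
ee_pos: [0.5275, -0.0023, 0.0388]
tcp_rot: [0.633, 0.774, 0.0, 0.0]
ft_force: [0.4, -0.8, -0.5]
gripper_width: 0.0002
grasp_force: 0.5
```

Request:
{"op": "move_arm", "data": {"moves": [[[0,0.5,0,0,0,0,0],[0,0.5,0,0,0,0,0],[0,0.5,0,0,0,0,0],[0,0.4,0,0,0,0,0],[0,0.3,0,0,0,0,0]]]}}

```text
time_s: 8.68
ee_pos: [0.5231, 0.0191, 0.0388]
tcp_rot: [0.633, 0.774, 0.0, -0.0]
ft_force: [-0.1, -0.5, -0.5]
gripper_width: -0.0001
grasp_force: 0.5
```

Run:
```python
from h import *
s=r.sense();print(s["ee_pos"],s["ft_force"])
p,d=r.capture("wrist");np.savez("w5.npz",p=p,pos=s["ee_pos"],rot=s["tcp_rot"])
hsv=cv2.cvtColor(p,cv2.COLOR_RGB2HSV);H,S,V=cv2.split(hsv)
T=Ro.from_quat(s["tcp_rot"]).as_matrix()
g=near((H>45)&(H<90)&(S>60),(250,160));P=plane("wrist",g,.0435,s);print(rect(P));L=(P-s["ee_pos"][:2])@T[:2,0];print("blank",np.percentile(L,[.5,99.5]))
m=(H>20)&(H<35)&(S>110);y=near(m,(300,40))
e=np.array([(u,y[y[:,0]==u][:,1].max()) for u in range(y[:,0].min()+10,y[:,0].max()-10,5)])
for zz in (.0335,.05):
  Q=plane("wrist",e,zz,s);f=np.polyfit(Q[:,0],Q[:,1],1);print("bar",np.degrees(np.arctan(f[0])),((Q-s["ee_pos"][:2])@T[:2,0])[::6])
cv2.imwrite("pics/w5.png",cv2.convertScaleAbs(p[:,:,::-1],alpha=1.3))
```

```text
[0.5231 0.0191 0.0388] [-0.0826 -0.4676 -0.5018]
(array([512.907 ,  63.3448]), (60.14524459838867, 70.07894897460938), 11.536364555358887)
blank [0.0113 0.0801]
bar 11.436040135955517 [0.0969 0.0969 0.0968 0.0972 0.097  0.0969 0.0967]
bar 11.436040135955508 [0.095  0.095  0.0949 0.0953 0.0951 0.095  0.0948]
```

View pics/w5.png

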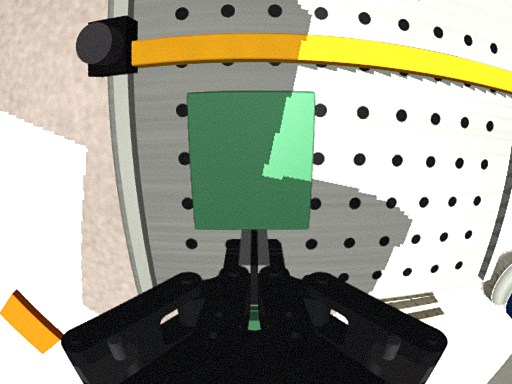

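Blank and bar are parallel within 0.1° (11.54° and 11.44°). The gap is about 14 to 16 mm, between the blank front at row 93 and the bar at row 62. I'll close in slowly, then creep.

Request:
{"op": "move_arm", "data": {"moves": [[[0,0.3,0,0,0,0,0],[0,0.3,0,0,0,0,0],[0,0.2,0,0,0,0,0],[0,0.2,0,0,0,0,0],[0,0.1,0,0,0,0,0]]]}}

```text
time_s: 9.35
ee_pos: [0.521, 0.0298, 0.0388]
tcp_rot: [0.633, 0.774, 0.0, -0.0]
ft_force: [0.2, -1.2, 0.4]
gripper_width: -0.0001
grasp_force: 0.5
```

Request:
{"op": "move_arm", "data": {"moves": [[[0,0.08,0,0,0,0,0],[0,0.08,0,0,0,0,0]]]}}

```text
time_s: 9.6
ee_pos: [0.5207, 0.0313, 0.0388]
tcp_rot: [0.633, 0.774, 0.0, -0.0]
ft_force: [0.7, -1.0, 0.1]
gripper_width: 0.0004
grasp_force: 0.5
```

Request:
{"op": "move_arm", "data": {"moves": [[[0,0.05,0,0,0,0,0],[0,0.05,0,0,0,0,0]]]}}

```text
time_s: 9.85
ee_pos: [0.5205, 0.0322, 0.0388]
tcp_rot: [0.633, 0.774, 0.0, -0.0]
ft_force: [0.6, -0.3, -0.3]
gripper_width: -0.0
grasp_force: 0.5
```

Request:
{"op": "move_arm", "data": {"moves": [[[0,0.05,0,0,0,0,0]]]}}

```text
time_s: 9.98
ee_pos: [0.5204, 0.0327, 0.0388]
tcp_rot: [0.633, 0.774, 0.0, -0.0]
ft_force: [-0.4, -1.3, 1.4]
gripper_width: 0.0002
grasp_force: 0.5
```

Request:
{"op": "move_arm", "data": {"moves": [[[0,0.04,0,0,0,0,0]]]}}

```text
time_s: 10.1
ee_pos: [0.5203, 0.033, 0.0388]
tcp_rot: [0.633, 0.774, -0.0, 0.0]
ft_force: [-1.3, -5.2, -0.9]
gripper_width: -0.0002
grasp_force: 2.4
```

Contact at 5 N. I'll add a little.

Request:
{"op": "move_arm", "data": {"moves": [[[0,0.01,0,0,0,0,0]]]}}

```text
time_s: 10.22
ee_pos: [0.5203, 0.033, 0.0388]
tcp_rot: [0.633, 0.774, -0.0, 0.0]
ft_force: [-0.5, -5.7, 0.9]
gripper_width: 0.0001
grasp_force: 2.5
```

Request:
{"op": "move_arm", "data": {"moves": [[[0,0.02,0,0,0,0,0]]]}}

```text
time_s: 10.35
ee_pos: [0.5202, 0.0331, 0.0388]
tcp_rot: [0.633, 0.774, -0.0, 0.0]
ft_force: [-0.4, -7.1, -0.3]
gripper_width: -0.0001
grasp_force: 3.6
```

Request:
{"op": "move_arm", "data": {"moves": [[[0,0.025,0,0,0,0,0],[0,0,0,0,0,0,0]]]}}

```text
time_s: 10.6
ee_pos: [0.5202, 0.0331, 0.0388]
tcp_rot: [0.633, 0.774, -0.0, 0.0]
ft_force: [-0.5, -7.5, 0.0]
gripper_width: -0.0004
grasp_force: 4.1
```

Request:
{"op": "move_arm", "data": {"moves": [[[0,0.04,0,0,0,0,0],[0,0,0,0,0,0,0]]]}}

```text
time_s: 10.85
ee_pos: [0.5202, 0.0332, 0.0388]
tcp_rot: [0.633, 0.774, -0.0, 0.0]
ft_force: [-0.5, -11.5, 0.4]
gripper_width: 0.0
grasp_force: 5.6
```

Request:
{"op": "move_arm", "data": {"moves": [[[0,0,0,0,0,0,0],[0,0,0,0,0,0,0],[0,0,0,0,0,0,0],[0,0,0,0,0,0,0]]]}}

```text
time_s: 11.35
ee_pos: [0.5202, 0.0332, 0.0388]
tcp_rot: [0.633, 0.774, -0.0, 0.0]
ft_force: [-0.4, -11.0, -0.3]
gripper_width: 0.0003
grasp_force: 5.6
```

Request:
{"op": "move_arm", "data": {"moves": [[[0,0,0,0,0,0,0],[0,0,0,0,0,0,0],[0,0,0,0,0,0,0],[0,0,0,0,0,0,0]]]}}

```text
time_s: 11.85
ee_pos: [0.5202, 0.0332, 0.0388]
tcp_rot: [0.633, 0.774, -0.0, 0.0]
ft_force: [-0.2, -11.0, 0.3]
gripper_width: -0.0
grasp_force: 5.6
```

Run:
```python
from h import *
s=r.sense();print(s["ee_pos"],s["ft_force"],s["time_s"])
p,d=r.capture("wrist")
hsv=cv2.cvtColor(p,cv2.COLOR_RGB2HSV);H,S,V=cv2.split(hsv)
T=Ro.from_quat(s["tcp_rot"]).as_matrix()
g=near((H>45)&(H<90)&(S>60),(250,160));print(rect(plane("wrist",g,.0435,s)),np.degrees(np.arctan2(T[1,1],T[0,1])))
cv2.imwrite("pics/w6.png",cv2.convertScaleAbs(p[:,:,::-1],alpha=1.3))
```

```text
[0.5202 0.0332 0.0388] [ -0.1914 -10.9892   0.3037] 11.85
(array([510.0198,  76.6237]), (60.782752990722656, 70.82967376708984), 11.544134140014648) 11.462723630288817
```

View pics/w6.png

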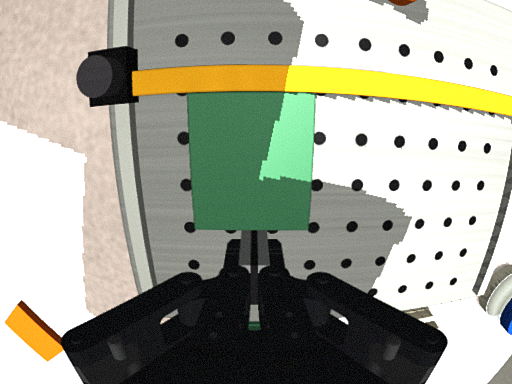

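Blank is flush against the bar along row 93, at 11.5°, and was held at about 11 N for over a second. Backing off, then lifting.

Request:
{"op": "move_arm", "data": {"moves": [[[0,-0.2,0,0,0,0,0],[0,-0.5,0,0,0,0,0],[0,-0.8,0,0,0,0,0],[0,-0.5,0,-1,0,0,0],[0,0,0,-4,0,0,0]]]}}

```text
time_s: 12.52
ee_pos: [0.5234, 0.0139, 0.0884]
tcp_rot: [0.633, 0.774, -0.001, -0.001]
ft_force: [0.4, 0.1, 0.7]
gripper_width: -0.0003
grasp_force: 0.0
```

Request:
{"op": "move_arm", "data": {"moves": [[[0,0,0,-5,0,0,0],[0,0,0,-5,0,0,0],[0,-5,0,0,0,0,0],[0,-5,0,0,0,0,0],[0,0,0,0,0,0,0]]]}}

```text
time_s: 13.15
ee_pos: [0.5443, -0.0864, 0.1895]
tcp_rot: [0.634, 0.773, 0.0, 0.001]
ft_force: [-0.8, 1.1, 0.9]
gripper_width: 0.0
grasp_force: 0.0
```

Run:
```python
from h import *
s=r.sense();print(s["ee_pos"],s["ft_force"],s["time_s"])
p,d=r.capture("wrist")
hsv=cv2.cvtColor(p,cv2.COLOR_RGB2HSV);H,S,V=cv2.split(hsv)
n,l,st,ce=cv2.connectedComponentsWithStats(((H>45)&(H<90)&(S>60)).astype(np.uint8))
for i in range(1,n):
    if st[i,4]>200:
        q=np.argwhere(l==i)[:,::-1];print(ce[i],rect(plane("wrist",q,.0435,s)),rect(plane("wrist",q,.035,s)))
cv2.imwrite("pics/w7.png",cv2.convertScaleAbs(p[:,:,::-1],alpha=1.3))
```

```text
[ 0.5443 -0.0864  0.1895] [-0.7746  1.0683  0.9114] 13.15
[251.7916  19.4275] (array([513.1055,  61.9786]), (59.34626388549805, 40.8953971862793), 11.168352127075195) (array([512.6497,  64.0353]), (61.092315673828125, 42.09858703613281), 11.168346405029297)
[253.9097 156.7679] (array([542.0419, -72.5123]), (57.9166259765625, 69.91148376464844), 11.327415466308594) (array([542.4374, -74.4125]), (59.62059020996094, 71.9683837890625), 11.327435493469238)
```

View pics/w7.png

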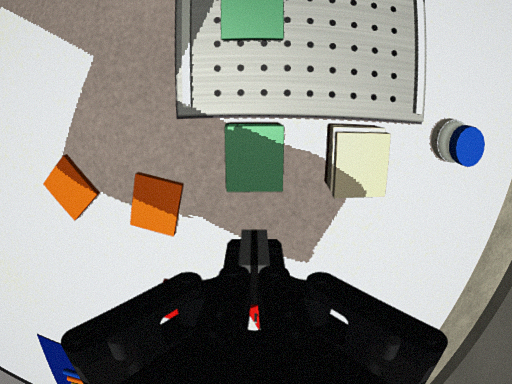

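The blank rests on the tray at (252,20). The remaining green stack (254,157) and the pale stack (360,160) stand as before, and the arm is clear. One numeric check of the blank from the top camera, then I hand in.

Run:
```python
from h import *
p,d=r.capture("top");H,S,V=cv2.split(cv2.cvtColor(p,cv2.COLOR_RGB2HSV))
g=near((H>45)&(H<90)&(S>60),(228,215));b=rect(plane("top",g,.0435));print(g.mean(0),b)
y=near((H>20)&(H<35)&(S>110),(206,200));print(rect(plane("top",y,.05)))
if 50<b[0][1]<95: print(r.hand_in())
```

```text
[225.5846 216.7953] (array([510.7296,  76.3413]), (54.45037078857422, 67.9883804321289), 11.404606819152832)
(array([559.9755, 127.2272]), (227.0758514404297, 11.467569351196289), 11.615277290344238)
the job is handed in; nothing more can be done
None
```

The green top blank lies square against the yellow stop bar, bedded at about 11 N for just over a second; the arm is clear, the green and pale stacks look undisturbed, and the job is handed in at about 13 s.

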